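Shut the fixture's gate bar and lock it with its pin

TASK

Swing the hinged gate bar of the holding fixture shut until it is fully home in its keeper, with the turned bush left standing in its nest. Then take the locking pin out of its parking block and put it down through the keeper and the bar until its collar sits on the keeper, and let go.

Things in the scene. Friction and masses are not known exactly. Their poses are not given: they have to be found in the camera images.
- fixture: Holding fixture, bolted down. Aluminium base plate 12 mm thick, own frame x -55 to +75, y -110 to +110 mm, origin at its underside, z up. Own -x is its front, facing the robot within 20 degrees. The gate bar turns on a post at (-10, 80) mm (screw head 41 mm above the bench), the keeper stands at (-10, -70) mm, the V nest lies behind the bar (+x).
- gate (a joint): Gate bar's vertical hinge. 0 = shut: bar along fixture -y from the pivot, end in the keeper, at a hard stop. Positive = open: end swung to the front; opens clockwise seen from above. At value q the bar points from the pivot along (-sin q, -cos q) in the fixture's x, y. Starts 0.7 to 1.4 rad, limit 1.6. Stays where left (friction 0.15 N m; 1 to 3 N at its outer half moves it).
- pivot (a point): On the gate bar's hinge axis, level with the bar's top face. The bar is bare steel, 20 mm wide, 22 to 34 mm above the bench (10 mm above the base plate), with a square 28 mm end centred 150 mm from the axis. When the bar is shut its front flank is free to push from 15 to 130 mm from the axis.
- gate_end (a point): Centre of the vertical through hole, 13 mm wide, in the square end of the gate bar, half way through its thickness (28 mm above the bench), 150 mm from the hinge axis. With the bar shut it lies straight below point keeper_hole.
- keeper_hole (a point): Mouth centre of the vertical hole in the keeper's top, 44 mm above the bench. Keeper: steel C-shaped catch, 36 mm along the fixture's y, 43 mm deep, open to the front and sides: roof 36 to 44 mm, floor 12 to 20 mm above the bench; the bar's end enters between. Roof (chamfered) and floor have 13 mm holes in line; the solid base plate closes the bottom at 12 mm.
- nest (a point): Where the centre of the bush's underside should stand in the V nest, on the base plate, 12 mm above the bench.
- bush: Turned bush (short thick tube), 45 mm in diameter and 36 mm tall, loose, standing in the V nest behind the gate bar from the start. Origin: centre of its underside; z along its axis.
- pin_block: Aluminium parking block, 50 x 50 x 40 mm, fixed to the bench to the left or the right of the fixture, with a vertical blind hole 14 mm wide and 34 mm deep in the middle of its top. Origin: centre of its underside.
- pin: Steel locking pin, 66 mm long, about 60 g, upright in the parking block at the start. Origin: middle of its lower tip; z up its axis. Shank 10 mm thick, 30 mm long, last 6 mm tapered to 6 mm; collar 24 mm wide, 30 to 34 mm above the tip; round grip 16 mm thick, 34 to 66 mm above the tip. Free of the parking block when raised 30 mm.
- pin_collar (a point): On the pin's axis at the underside of its collar, 30 mm above the tip. It lies level with the top of whatever the collar sits on.
- pin_grip (a point): On the pin's axis, 54 mm above its tip: where the round 16 mm grip is best held from above (fingertips that stand 19 mm lower then clear the collar by 1 mm).
There are look-alikes about, which are no part of the job. What is shaped like the pin but brown or green is not meant.

How it is judged (in metres and radians):
On the way, in this order (a step that is already met when the one before it is completed fails the run):
1. the gate bar is shut, home in its keeper (value of joint gate below 0.03 rad), for 0.2 s.
2. the pin is through the keeper and the bar, its collar on the keeper (value of joint gate below 0.03 rad and horizontal distance between pin_collar and keeper_hole below 0.004 m and z of pin_collar in the frame of keeper_hole below 0.003 m), for 0.2 s.
At the end, for the whole second after the job is handed in: The gate bar is shut (within 0.03 rad), the pin stands upright (within 0.12 rad) and still in the keeper's hole (axis within 4 mm) with its collar on the keeper's top (within 3 mm), and the bush stands upright in its nest within 6 mm (all of step 2 and z of pin_collar in the frame of keeper_hole above -0.003 m and angle between pin's own z axis and vertical below 0.12 rad and linear speed of pin below 0.02 m/s and distance between bush and nest below 0.006 m and angle between bush's own z axis and vertical below 0.1 rad); the robot touches nothing.
It fails at once if the bush is knocked over or out of its nest (distance between bush and nest above 0.015 m or angle between bush's own z axis and vertical above 0.35 rad).
It also fails if it takes over 51 s, if anything falls off the work surface, if the arm or the gripper's body presses on something with over 40 N, if the wrist force passes 120 N, or if a joint passes its speed limit or range.

ROBOT

A 7-joint arm with a two-finger parallel gripper is mounted at the origin on a cart in front of the work surface, level with it; the furniture and walls round the work are solid. World frame = base frame: x ahead of the robot, y to its left, z up, the work surface at z = 0. Lengths are in mm, angles in rad, forces in N, time in s.
With the tool pointing down it reaches from about 400 to 875 mm from the base axis. Payload 4.4 kg.
Tool frame: the origin (TCP) lies midway between the tips of the shut fingers; the grasp point (between the pads) lies 19 mm behind it; z points along the fingers, y is the line along which they close (so a half turn about z gives the same grasp; the last joint's range is limited). The gripper opens to 85 mm and grips with 20 to 120 N. Pads are 22 mm wide; open, the fingers measure 114 mm over their backs; the gripper's body (76 mm by 85 mm) begins 54 mm behind the grasp point. The pads swing forward as they close: fully open they stand 13 mm farther back than shut.
Start: joints at [1.115, 0.628, 0.038, 1.517, -0.027, 0.996, -0.02], TCP at [247.03, -601.244, 231.313] pointing down, gripper open.
Joint ranges: [-3.06, 3.06], [-0.37, 2.12], [-1.25, 1.32], [0.18, 2.47], [-1.1, 4.24], [0.23, 1.98], [-2.94, 2.94]. Speed limits (rad/s): [2.57, 2.57, 3.14, 3.14, 3.14, 3.14, 3.14].

INTERFACE

Orientations are given as [roll, pitch, yaw] about the fixed x, y, z axes, in that order (R = Rz(yaw) Ry(pitch) Rx(roll)).
In Python, from cell import readout, optics, order gives the robot as it stands.
- The arm moves only by the shell command python3 -m jog 'ROWS'. ROWS is a JSON object of lists of equal length, an entry for each row: "claw": the opening, from 0 (shut) to 1 (fully open); "xyz": the shift along the tool's x, y, z each as a share of 0.1 m, from -1 to 1, a list of three; "twist": the turn, a rotation vector about the tool's x, y, z each as a share of 180 degrees, from -1 to 1, a list of three. A call has 1 to 12 rows; each row shifts and turns the commanded pose from where the row before left it, along the tool's axes as they then stand; what a row does not reach is not made up. A row lasts 1/8 s, in which the tool goes at most 62.5 mm and 10.7 degrees, less where a joint would pass 70% of its speed; a pose out of reach is approached as far as the arm can. A call with a number of a shift or a turn outside -1 to 1 is refused whole. A call with a gripper value outside its range is refused whole. The fingers move at their own pace and stop on an object; the grip force is fixed at half the most. Time passes only in rows, so rows that do not move let the fingers close. It gives the time, the measured TCP pose, the force, the opening and the grip force at its end, in the units of the state.
- readout.read_state(): the state, without advancing time (a new reading comes with each control period).
- optics.get_image(name): name is "side" or "top"; returns a dict with "color" (480x640x3 uint8, red, green, blue), "fovy" (degrees; the focal length in pixels is half the picture's height over the tangent of half this angle, whatever the lens; pixels are square), "cx", "cy" (the principal point, pixels), "view" (4x4, takes a point from world to camera coordinates). Camera axes: x right, y up, looking along -z (the intrinsics and any distortion apply to the point x, -y, -z); pixel columns grow to the right and rows downward; lengths in mm; the calibration is good to about 2 mm. A picture is of the moment at which its call begins. There is no depth.
- order.finish_job(): hands the job in; it is judged then, once.
Trained networks look in the newest picture that a camera, given by its name, has taken for a name from the list of things; names that differ only in an ending like _2 or _b are one class to them, and where a whole thing is asked for, a point or a joint stands for the part that bears it (a point fixed in the world has none). Each returns a list of dicts, best first, with "score" (0 to 1); they miss things now and then, are a little off and sometimes report something else, mostly with a low value. They report only what shows in the picture. A call takes as long as a camera call. They do not tell look-alikes from the thing itself.
- optics.boxes_of(camera, label): "rect" ([left, top, width, height] in pixels, round what is visible of it).
The state is a dict: "clock": time; "qpos": joint angles; "qd": joint speeds; "tau": joint torques, N m; "eef_pos": TCP position; "tool_rot": TCP orientation; "force": force on the tool from outside, world axes, zero at the start; "torque": the same for the moment, N m; "width": finger opening in mm; "gripper_force": force on a finger pad.
Only numpy, scipy, OpenCV 4.12 (cv2) and the standard library are available. Lean on these libraries where they do the work, as an engineer would, in place of code of your own. Each camera call takes 0.05 s, during which the arm holds its last target. There are 200 camera calls.

## Working session

There is one attempt and no reset: what is moved stays moved. The work goes in short steps, Python scripts to look and compute and a shell command to move; the robot and the scene stay as the last step left them, time stands still between calls to the robot, and variables do not carry over. Pictures are saved under pics/ and viewed, at most 10 in all, crops included, and the job is handed in when it is done.

```bash
ls; mkdir -p pics; python3 - <<'E'
from cell import readout, optics
import cv2
print(readout.read_state())
for n in("side","top"):
    im=optics.get_image(n); cv2.imwrite(f"pics/{n}0.png",im["color"][:,:,::-1])
    print(n,{k:v for k,v in im.items() if k!="color"})
    for l in("fixture","gate","bush","pin","pin_block","keeper_hole"):
        try: print(l,[(round(d["score"],2),[round(x) for x in d["rect"]]) for d in optics.boxes_of(n,l)][:4])
        except Exception as e: print(l,e)
E
```

```text
pics
{'clock': 0.0, 'qpos': array([ 1.11519759,  0.6293069 ,  0.03842002,  1.5184067 , -0.02699458,
        0.99628743, -0.01999604]), 'qd': array([ 0.000837  ,  0.00081875, -0.00034669,  0.00180184,  0.0011187 ,
       -0.00286762, -0.00045129]), 'tau': array([ 3.18841594e-04, -5.63392460e+01,  1.22644544e+00, -1.93443757e+01,
        1.10453193e-02,  1.05944794e-02, -1.38104397e-05]), 'eef_pos': array([ 246.79508774, -600.6342959 ,  230.40173054]), 'tool_rot': array([-3.13970163e+00,  1.53515856e-05,  3.89822528e-01]), 'force': array([ 0.52537315, -0.03924534, -0.19101348]), 'torque': array([-0.01614291,  0.02857542,  0.01386491]), 'gripper_force': 0.0, 'width': 85.28085418313161}
side {'fovy': 57.22716665984701, 'cx': 310.7846978407287, 'cy': 243.76339536562958, 'view': array([[-8.63905215e-01, -5.03552869e-01, -1.01137162e-02,
         4.04801393e+02],
       [ 3.02369860e-01, -5.34601739e-01,  7.89159964e-01,
        -2.60383372e+02],
       [-4.02790574e-01,  6.78701326e-01,  6.14104441e-01,
        -6.26827209e+02],
       [ 0.00000000e+00,  0.00000000e+00,  0.00000000e+00,
  
[... 426 characters left out ...]
y': 55.5088120398952, 'cx': 320.54681942160806, 'cy': 244.10521814883634, 'view': array([[-2.73199228e-02, -9.99473756e-01, -1.74880631e-02,
        -3.99938207e+01],
       [ 9.90743475e-01, -2.94001206e-02,  1.32525467e-01,
        -5.43727381e+02],
       [-1.32969877e-01, -1.37055989e-02,  9.91025312e-01,
        -9.70769548e+02],
       [ 0.00000000e+00,  0.00000000e+00,  0.00000000e+00,
         1.00000000e+00]])}
fixture [(0.62, [251, 176, 107, 122])]
gate []
bush [(0.68, [290, 198, 19, 20])]
pin [(0.67, [226, 278, 14, 14]), (0.61, [191, 284, 14, 9]), (0.6, [218, 311, 13, 8]), (0.35, [269, 232, 41, 66])]
pin_block [(0.64, [185, 274, 30, 26])]
keeper_hole [(0.72, [252, 177, 105, 122])]
```

```bash
python3 - <<'E'
import cv2,numpy as np
a=cv2.imread("pics/side0.png");b=cv2.imread("pics/top0.png")
cv2.imwrite("pics/c_side.png",cv2.resize(a[220:430,170:350],None,fx=2.8,fy=2.8,interpolation=cv2.INTER_CUBIC))
cv2.imwrite("pics/c_top.png",cv2.resize(b[165:325,170:380],None,fx=3.7,fy=3.7,interpolation=cv2.INTER_CUBIC))
cv2.imwrite("pics/both.png",cv2.resize(np.hstack([a,b]),(800,300)))
E
```

```text
(no output)
```

View pics/c_side.png

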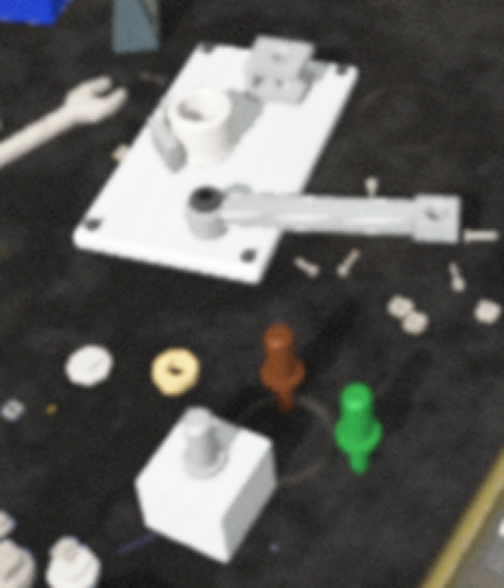

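View pics/c_top.png

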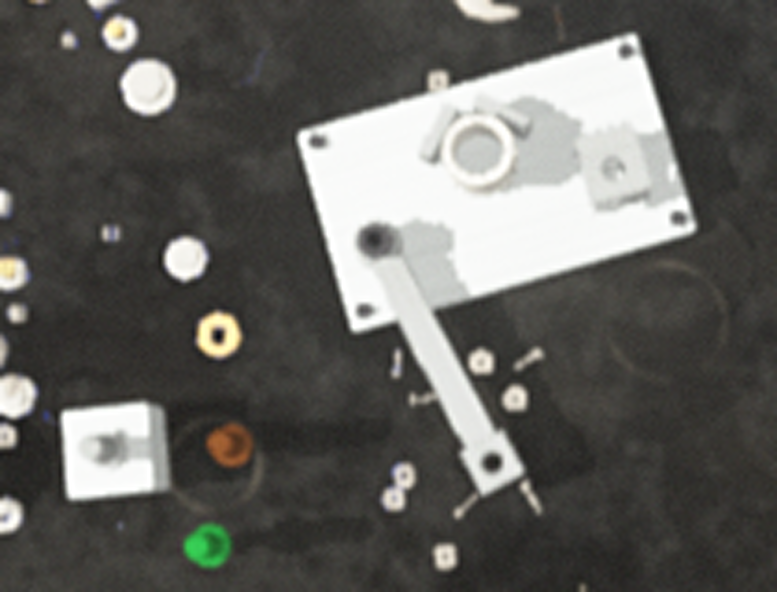

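View pics/both.png

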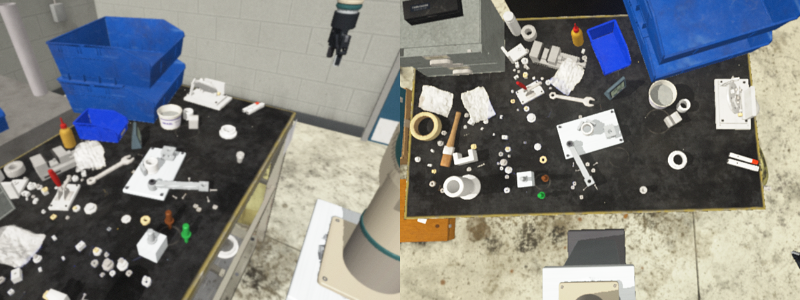

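Top crop (×3.7): plate corners (298,132), (637,33), (695,230), (352,332); pivot screw (376,240), end hole (492,461), keeper hole (614,168), bush (479,150), pin in the white block at about (103,448). The side crop (×2.8) shows the same parts: pivot (204,195), end hole (434,213), keeper hole (281,53), pin top (197,415). The brown and green pins are the look-alikes.

```bash
cat > h.py <<'E'
import numpy as np
from scipy.optimize import least_squares
from cell import readout, optics
def cams():
    return {n:{k:v for k,v in optics.get_image(n).items() if k!="color"} for n in("side","top")}
def proj(c,p):
    p=np.atleast_2d(p); q=(c["view"]@np.c_[p,np.ones(len(p))].T)[:3]; f=240/np.tan(np.radians(c["fovy"]/2))
    return np.c_[c["cx"]-f*q[0]/q[2], c["cy"]+f*q[1]/q[2]]
def onz(c,uv,z):
    f=240/np.tan(np.radians(c["fovy"]/2)); R=c["view"][:3,:3]; o=-R.T@c["view"][:3,3]
    d=R.T@np.array([(uv[0]-c["cx"])/f,-(uv[1]-c["cy"])/f,-1]); return o+d*(z-o[2])/d[2]
def fix2w(P,p): # p=(x,y,yaw)
    c,s=np.cos(P[2]),np.sin(P[2]); x,y,z=np.array(p,float).T
    return np.c_[P[0]+c*x-s*y,P[1]+s*x+c*y,z]
T=lambda u,v:(u/3.7+170-.36,v/3.7+165-.36)
S=lambda u,v:(u/2.8+170-.32,v/2.8+220-.32)
E
python3 - <<'E'
from h import *
C=cams(); np.save("cams.npy",C,allow_pickle=True)
for n,t,s,z in(("pivot",T(376,240),S(204,195),41),("end",T(492,461),S(434,213),34),("keep",T(614,168),S(281,53),44),("bush",T(479,150),S(205,108),48),("pintop",T(95,447),S(197,415),76)):
    print(n,onz(C["top"],t,z).round(1),onz(C["side"],s,z).round(1))
fx=[((-10,80,41),T(376,240),S(204,195)),((-10,-70,44),T(614,168),S(281,53)),
((75,110,12),T(298,132),None),((75,-110,12),T(637,33),None),((-55,-110,12),T(695,230),None),((-55,110,12),T(352,332),None)]
def res(P,full=False):
    r=[]
    for p,t,s in fx:
        w=fix2w(P,[p]); r.append(proj(C["top"],w)[0]-t)
        if s: r.append(proj(C["side"],w)[0]-s)
    return np.ravel(r)
o=least_squares(res,[600,-40,0.25],x_scale=[100,100,1]);print(o.x,res(o.x).reshape(-1,2).round(1))
P=o.x; print(fix2w(P,[(-10,80,34),(-10,-70,44)]))
E
```

```text
pivot [577.4  52.4  41. ] [579.   55.4  41. ]
end [444.4 -13.6  34. ] [445.1 -10.1  34. ]
keep [616.2 -90.9  44. ] [619.3 -91.8  44. ]
bush [628.8 -10.7  48. ] [626.3  -9.3  48. ]
pintop [457.1 209.7  76. ] [459.3 212.6  76. ]
[ 6.08241052e+02 -2.07420843e+01  2.58623521e-01] [[-0.7 -0.3]
 [ 0.8 -0.3]
 [ 0.  -0.1]
 [ 0.9  0.6]
 [-0.5 -0.4]
 [-0.3 -0.3]
 [ 0.5 -0.3]
 [-0.1 -0.4]]
[[578.11361496  54.03984904  34.        ]
 [616.4761289  -90.97159024  44.        ]]
```

```bash
cat >> h.py <<'E'
P=np.array([608.24,-20.74,0.2586]); YAW=P[2]
def push(q,r=100,extra=0,z=20,hx=11,hy=14.5):
    u=np.array([-np.sin(q),-np.cos(q)]);n=np.array([np.cos(q),-np.sin(q)])
    h=10+hx*abs(np.cos(q))+hy*abs(np.sin(q))+extra
    p=np.array([-10,80])+r*u-h*n
    return fix2w(P,[(*p,z)])[0]
def shares(a,b,yaw=YAW): # world shift a->b in tool axes, share of 0.1 m, tool down
    d=np.array(b)-a; c,s=np.cos(yaw),np.sin(yaw)
    return np.round(np.array([c*d[0]+s*d[1],s*d[0]-c*d[1],-d[2]])/100,3)
def st():
    s=readout.read_state(); print("t",round(s["clock"],2),"pos",s["eef_pos"].round(1),"rot",s["tool_rot"].round(3),"F",s["force"].round(1),"w",round(s["width"],1),"gf",round(s["gripper_force"],1)); return s
E
python3 - <<'E'
from h import *
s=st(); A=push(1.37,extra=25,z=100);print(A,shares(s["eef_pos"],A))
A=push(1.37,extra=25);print("down",A)
p=A
for q in np.linspace(1.37,0,12):
    b=push(q); print(round(q,2),b.round(),shares(p,b)); p=b
E
python3 -m jog '{"claw":[0],"xyz":[[0,0,0]],"twist":[[0,0,0.042]]}'
```

```text
t 0.8 pos [ 247.  -601.2  231.4] rot [ 3.142 -0.     0.39 ] F [ 0.1 -0.8 -0.6] w 85.5 gf 0.0
[465.69000473  55.77513961 100.        ] [ 3.794 -5.793  1.314]
down [465.69000473  55.77513961  20.        ]
1.37 [477.  33.  20.] [ 0.05   0.245 -0.   ]
1.25 [480.  22.  20.] [-0.002  0.121 -0.   ]
1.12 [484.  10.  20.] [ 0.013  0.123 -0.   ]
1.0 [490.  -1.  20.] [ 0.029  0.123 -0.   ]
0.87 [498. -12.  20.] [ 0.046  0.121 -0.   ]
0.75 [507. -21.  20.] [ 0.062  0.116 -0.   ]
0.62 [517. -30.  20.] [ 0.079  0.109 -0.   ]
0.5 [529. -37.  20.] [ 0.094  0.099 -0.   ]
0.37 [541. -42.  20.] [ 0.109  0.086 -0.   ]
0.25 [555. -46.  20.] [ 0.121  0.072 -0.   ]
0.12 [569. -48.  20.] [ 0.132  0.055 -0.   ]
0.0 [583. -48.  20.] [ 0.14   0.036 -0.   ]
clock: 0.92
eef_pos: [246.9, -601.3, 231.3]
tool_rot: [-3.142, -0.0, 0.254]
force: [-0.5, -0.2, 0.5]
width: 70.1
gripper_force: 0.0
```

```bash
python3 -m jog '{"claw":[0,0,0,0,0,0,0,0,0,0,0,0],"xyz":[[0.316,-0.483,0],[0.316,-0.483,0],[0.316,-0.483,0],[0.316,-0.483,0],[0.316,-0.483,0],[0.316,-0.483,0],[0.316,-0.483,0],[0.316,-0.483,0],[0.316,-0.483,0],[0.316,-0.483,0],[0.316,-0.483,0],[0.316,-0.483,0]],"twist":[[0,0,0],[0,0,0],[0,0,0],[0,0,0],[0,0,0],[0,0,0],[0,0,0],[0,0,0],[0,0,0],[0,0,0],[0,0,0],[0,0,0]]}'
python3 - <<'E'
from h import *
s=st(); print(shares(s["eef_pos"],push(1.37,extra=25)))
E
```

```text
clock: 2.42
eef_pos: [466.6, 57.7, 231.7]
tool_rot: [3.141, -0.001, 0.258]
force: [1.1, 0.4, -0.0]
width: -0.1
gripper_force: 0.0
t 2.42 pos [466.6  57.7 231.7] rot [ 3.141e+00 -1.000e-03  2.580e-01] F [ 1.1  0.4 -0. ] w -0.1 gf 0.0
[-0.014  0.017  2.117]
```

```bash
python3 -m jog '{"claw":[0,0,0,0,0,0],"xyz":[[-0.014,0.017,0.5],[0,0,0.5],[0,0,0.5],[0,0,0.4],[0,0,0.217],[0,0,0]],"twist":[[0,0,0],[0,0,0],[0,0,0],[0,0,0],[0,0,0],[0,0,0]]}'
python3 -m jog '{"claw":[0,0,0,0,0,0],"xyz":[[0.02,0.12,0],[0.03,0.125,0],[0,0.12,0],[0.013,0.123,0],[0.03,0.123,0],[0.046,0.121,0]],"twist":[[0,0,0],[0,0,0],[0,0,0],[0,0,0],[0,0,0],[0,0,0]]}'
```

```text
clock: 3.18
eef_pos: [464.7, 53.8, 19.0]
tool_rot: [-3.141, 0.004, 0.258]
force: [-1.0, 0.1, 0.9]
width: 0.1
gripper_force: 0.0
clock: 3.92
eef_pos: [497.8, -14.1, 20.2]
tool_rot: [-3.141, 0.002, 0.258]
force: [-0.8, 2.5, 0.4]
width: 0.2
gripper_force: 0.8
```

```bash
python3 -m jog '{"claw":[0,0,0,0,0,0],"xyz":[[0.062,0.116,0],[0.079,0.109,0],[0.094,0.099,0],[0.109,0.086,0],[0.121,0.072,0],[0,0,0]],"twist":[[0,0,0],[0,0,0],[0,0,0],[0,0,0],[0,0,0],[0,0,0]]}'
python3 - <<'E'
from h import *
import cv2
s=st(); print(shares(s["eef_pos"],push(0)),shares(s["eef_pos"],push(0.12)))
a=optics.get_image("side")["color"][:,:,::-1];b=optics.get_image("top")["color"][:,:,::-1]
f=lambda i:cv2.resize(i,(400,300),interpolation=cv2.INTER_CUBIC)
cv2.imwrite("pics/p1.png",np.hstack([f(a[205:325,190:350]),f(b[165:285,230:390])]))
E
```

```text
clock: 4.68
eef_pos: [556.7, -48.8, 20.2]
tool_rot: [3.141, -0.001, 0.257]
force: [-0.2, -0.4, -0.3]
width: -0.1
gripper_force: 0.0
t 4.67 pos [556.7 -48.8  20.2] rot [ 3.141e+00 -1.000e-03  2.570e-01] F [-0.2 -0.4 -0.3] w -0.1 gf 0.0
[0.261 0.06  0.002] [0.126 0.026 0.002]
```

View pics/p1.png

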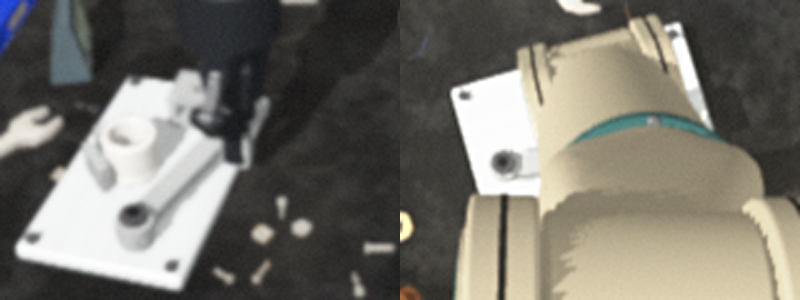

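The side half (left) shows the bar behind the fingers, about 0.2 rad from shut, with the bush standing. The arm covers the top view.

```bash
python3 -m jog '{"claw":[0,0,0,0],"xyz":[[0.06,0.015,0],[0.06,0.015,0],[0.05,0.01,0],[0,0,0]],"twist":[[0,0,0],[0,0,0],[0,0,0],[0,0,0]]}'
python3 -m jog '{"claw":[0,0,0,0],"xyz":[[0.04,0,0],[0.03,0,0],[0.02,0,0],[0,0,0]],"twist":[[0,0,0],[0,0,0],[0,0,0],[0,0,0]]}'
```

```text
clock: 5.28
eef_pos: [573.3, -47.3, 20.2]
tool_rot: [-3.141, -0.0, 0.258]
force: [0.6, -0.4, 0.4]
width: 0.3
gripper_force: 0.0
clock: 5.78
eef_pos: [581.4, -45.0, 20.1]
tool_rot: [-3.141, 0.0, 0.258]
force: [-0.1, -0.5, 0.3]
width: -0.2
gripper_force: 0.4
```

```bash
python3 -m jog '{"claw":[0,0,0,0],"xyz":[[0.02,0,0],[0.01,0,0],[0.01,0,0],[0,0,0]],"twist":[[0,0,0],[0,0,0],[0,0,0],[0,0,0]]}'
python3 -m jog '{"claw":[0,0],"xyz":[[0.02,0,0],[0,0,0]],"twist":[[0,0,0],[0,0,0]]}'
python3 - <<'E'
from h import *
import cv2
s=st(); print(shares(s["eef_pos"],push(0)))
a=optics.get_image("side")["color"][:,:,::-1]
cv2.imwrite("pics/p2.png",cv2.resize(a[215:335,190:350],(800,600),interpolation=cv2.INTER_CUBIC))
E
```

```text
clock: 6.28
eef_pos: [584.1, -44.5, 20.1]
tool_rot: [-3.141, 0.003, 0.258]
force: [-4.2, -2.2, 3.3]
width: 0.2
gripper_force: 2.0
clock: 6.52
eef_pos: [584.2, -44.5, 19.9]
tool_rot: [-3.141, 0.007, 0.257]
force: [-6.6, -2.6, 6.1]
width: -0.3
gripper_force: 3.7
t 6.53 pos [584.2 -44.5  19.9] rot [-3.141  0.007  0.257] F [-6.6 -2.6  6.1] w -0.3 gf 3.7
[-0.017  0.032 -0.001]
```

View pics/p2.png

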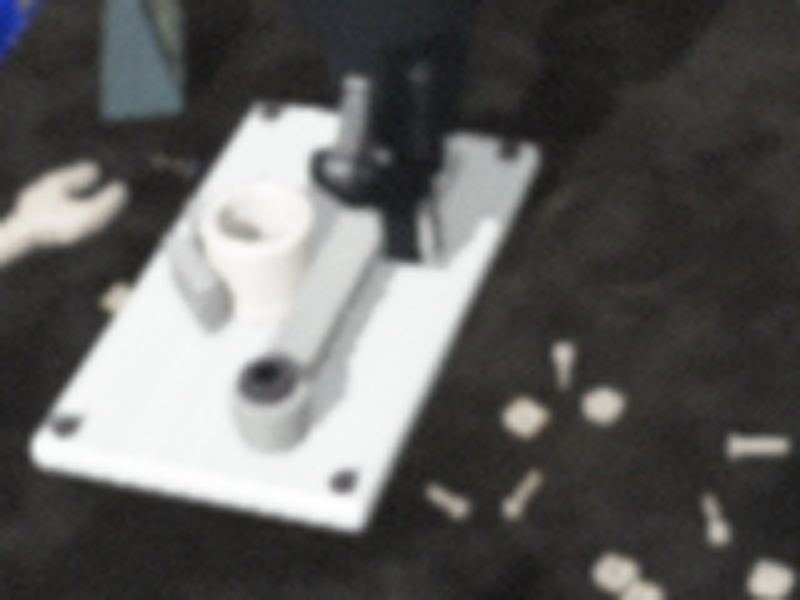

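The force rises with no motion and the TCP is within 2 mm of the computed shut position, so the bar is on its stop. I'll press once more, back off and go to the pin.

```bash
python3 -m jog '{"claw":[0,0,0],"xyz":[[0.03,0,0],[0,0,0],[0,0,0]],"twist":[[0,0,0],[0,0,0],[0,0,0]]}'
python3 -m jog '{"claw":[0,0,0,0,0,0,0],"xyz":[[-0.1,0,0],[-0.3,0,0],[0,0,-0.5],[0,0,-0.5],[0,-0.4,-0.4],[0,-0.6,0],[0,-0.6,0]],"twist":[[0,0,0],[0,0,0],[0,0,0],[0,0,0],[0,0,0],[0,0,0],[0,0,0]]}'
python3 - <<'E'
from h import *
import cv2
s=st()
i=[optics.get_image(n)["color"][:,:,::-1] for n in("side","top")]
cv2.imwrite("pics/s3.png",i[0]);cv2.imwrite("pics/t3.png",i[1])
f=lambda i:cv2.resize(i,(400,600),interpolation=cv2.INTER_CUBIC)
cv2.imwrite("pics/p3.png",np.hstack([f(i[0][220:370,210:310]),f(i[1][165:315,260:360])]))
for l in("pin","bush"):
  for n in("side","top"): print(l,n,[(round(d["score"],2),np.round(d["rect"],1)) for d in optics.boxes_of(n,l)][:4])
E
```

```text
clock: 6.95
eef_pos: [584.1, -44.4, 19.5]
tool_rot: [-3.141, 0.012, 0.257]
force: [-11.9, -3.7, 8.7]
width: 0.1
gripper_force: 6.1
clock: 7.82
eef_pos: [511.7, 104.1, 161.4]
tool_rot: [-3.14, -0.005, 0.257]
force: [-0.0, 1.2, 0.9]
width: 0.0
gripper_force: 0.0
t 7.83 pos [511.7 104.1 161.4] rot [-3.14  -0.005  0.257] F [-0.   1.2  0.9] w 0.0 gf 0.0
pin side [(0.87, array([261.7, 332. ,  18.3,  32.7])), (0.79, array([231.8, 364. ,  21.3,  24.1])), (0.64, array([284.1, 357.8,  21.8,  27.8]))]
pin top [(0.39, array([226.2, 308.5,   6.8,   9.1]))]
bush side [(0.53, array([231.2, 255.5,  18.4,  19.6])), (0.19, array([233.5, 364. ,  20.6,  25.8]))]
bush top [(0.59, array([289.9, 195.7,  19.8,  21.9]))]
```

View pics/p3.png

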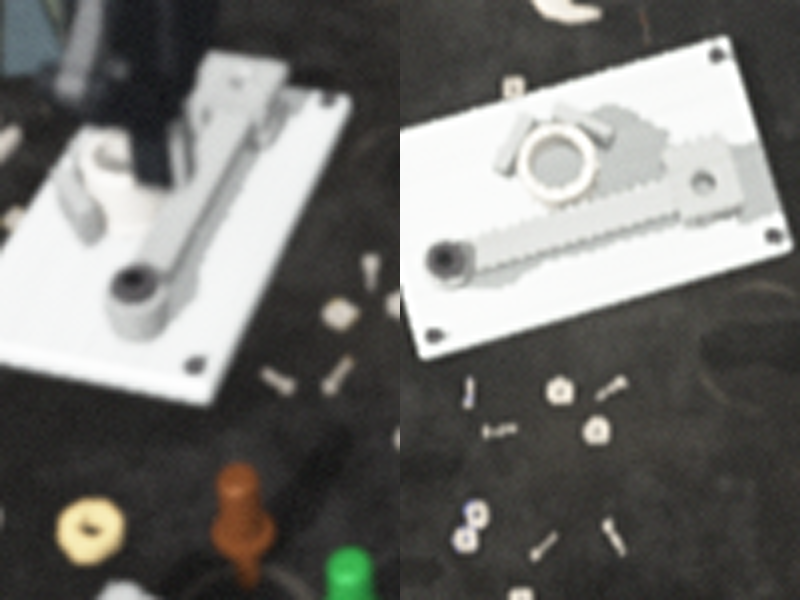

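The right half (top view) shows the bar straight in the keeper, the hole at crop (703,181) and the bush at (557,163) in its nest. Next I refine the pin position.

```bash
python3 - <<'E'
from h import *
import cv2
C=np.load("cams.npy",allow_pickle=True).item()
for p in[(62,410),(150,403),(158,490),(68,500)]: print(onz(C["top"],T(*p),40).round(1))
print("cen",np.mean([onz(C["top"],T(*p),40) for p in[(62,410),(150,403),(158,490),(68,500)]],0).round(1))
print("side collar",onz(C["side"],S(205,460),42).round(1),"top",onz(C["side"],S(197,415),76).round(1))
K=onz(C["top"],(260+303/4-.5*.75,165+181/4-.36),44);print("keeper hole now",K)
a=cv2.imread("pics/side0.png")[350:425,205:285];b=cv2.imread("pics/top0.png")[265:310,175:225]
cv2.imwrite("pics/p4.png",np.hstack([cv2.resize(a,(400,375),interpolation=cv2.INTER_CUBIC),cv2.resize(b,(400,360),interpolation=cv2.INTER_CUBIC)[:375] if 0 else cv2.copyMakeBorder(cv2.resize(b,(400,360),interpolation=cv2.INTER_CUBIC),0,15,0,0,cv2.BORDER_CONSTANT)]))
E
```

```text
[481.3 240.   40. ]
[484.  187.7  40. ]
[432.7 182.7  40. ]
[428.3 235.8  40. ]
cen [456.6 211.5  40. ]
side collar [457.2 214.7  42. ] top [459.3 212.6  76. ]
keeper hole now [616.55851341 -90.42459199  44.        ]
```

View pics/p4.png

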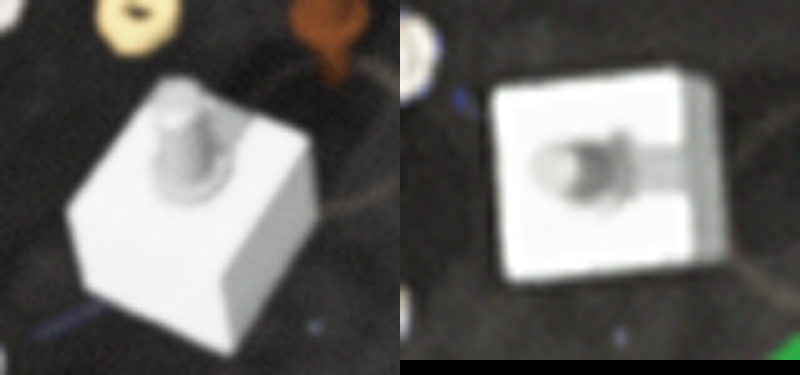

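Left (×5): the pin top is at (178,102) and the collar centre at about (190,177). Right (×8): the pin top is at about (155,168) within its half.

```bash
python3 - <<'E'
from h import *
C=np.load("cams.npy",allow_pickle=True).item()
print(onz(C["side"],(205+178/5-.4,350+102/5-.4),76),onz(C["side"],(205+190/5-.4,350+177/5-.4),44),onz(C["top"],(175+155/8-.44,265+168/8-.44),76))
s=st()
for z in (150,83,45): print(z,shares(s["eef_pos"],(457.5,212,z)))
E
```

```text
[456.95950195 215.32418496  76.        ] [455.46060135 217.29365488  44.        ] [456.95622607 212.56694993  76.        ]
t 8.12 pos [511.3 100.7 160.2] rot [ 3.141 -0.     0.257] F [ 0.4 -0.8 -0.3] w -0.1 gf 0.0
150 [-0.235 -1.214  0.102]
83 [-0.235 -1.214  0.772]
45 [-0.235 -1.214  1.152]
```

```bash
python3 -m jog '{"claw":[0.5,0.5,0.5,0.5,0.5],"xyz":[[-0.11,-0.55,0],[-0.12,-0.55,0],[0,-0.13,0],[0,0,0.25],[0,0,0]],"twist":[[0,0,0],[0,0,0],[0,0,0],[0,0,0],[0,0,0]]}'
python3 - <<'E'
from h import *
s=st(); print(shares(s["eef_pos"],(457.3,213.3,46)))
E
```

```text
clock: 8.75
eef_pos: [456.8, 212.3, 133.9]
tool_rot: [3.14, 0.004, 0.255]
force: [-0.3, -0.2, 0.4]
width: 42.6
gripper_force: 0.0
t 8.75 pos [456.8 212.3 133.9] rot [3.14  0.004 0.255] F [-0.3 -0.2  0.4] w 42.6 gf 0.0
[ 0.007 -0.009  0.879]
```

```bash
python3 -m jog '{"claw":[0.5,0.5,0.5,0.5,0.5],"xyz":[[0.007,-0.009,0.3],[0,0,0.3],[0,0,0.2],[0,0,0.08],[0,0,0]],"twist":[[0,0,0],[0,0,0],[0,0,0],[0,0,0],[0,0,0]]}'
python3 -m jog '{"claw":[0,0,0,0,0],"xyz":[[0,0,0],[0,0,0],[0,0,0],[0,0,0],[0,0,0]],"twist":[[0,0,0],[0,0,0],[0,0,0],[0,0,0],[0,0,0]]}'
python3 -m jog '{"claw":[0,0],"xyz":[[0,0,-0.02],[0,0,0]],"twist":[[0,0,0],[0,0,0]]}'
```

```text
clock: 9.38
eef_pos: [457.8, 215.0, 47.4]
tool_rot: [3.141, 0.001, 0.256]
force: [0.5, 0.2, 1.0]
width: 43.0
gripper_force: 0.0
clock: 10.0
eef_pos: [457.9, 215.8, 48.3]
tool_rot: [-3.141, -0.001, 0.258]
force: [-0.8, -0.6, 5.1]
width: 14.2
gripper_force: 58.7
clock: 10.25
eef_pos: [457.3, 215.6, 49.4]
tool_rot: [-3.141, 0.001, 0.258]
force: [-0.1, -0.4, -0.2]
width: 13.8
gripper_force: 58.5
```

```bash
python3 -m jog '{"claw":[0,0,0,0,0],"xyz":[[0,0,-0.2],[0,0,-0.4],[0,0,-0.4],[0,0,-0.1],[0,0,0]],"twist":[[0,0,0],[0,0,0],[0,0,0],[0,0,0],[0,0,0]]}'
python3 - <<'E'
from h import *
import cv2
s=st()
im=optics.get_image("side"); i=[im["color"][:,:,::-1],optics.get_image("top")["color"][:,:,::-1]]
cv2.imwrite("pics/s5.png",i[0])
u,v=np.round(proj(im,s["eef_pos"])[0]).astype(int); print(proj(im,s["eef_pos"]))
print(u-50,v-50)
f=lambda i:cv2.resize(i,(400,400),interpolation=cv2.INTER_CUBIC)
cv2.imwrite("pics/p5.png",np.hstack([f(i[0][v-50:v+50,u-50:u+50]),f(i[1][210:310,170:270])]))
E
```

```text
clock: 10.88
eef_pos: [457.3, 215.6, 159.3]
tool_rot: [-3.141, 0.0, 0.258]
force: [0.3, -0.1, -0.9]
width: 14.2
gripper_force: 58.8
t 10.88 pos [457.3 215.6 159.3] rot [-3.141  0.     0.258] F [ 0.3 -0.1 -0.9] w 14.2 gf 58.8
[[232.81756719 330.43040732]]
183 280
```

View pics/p5.png

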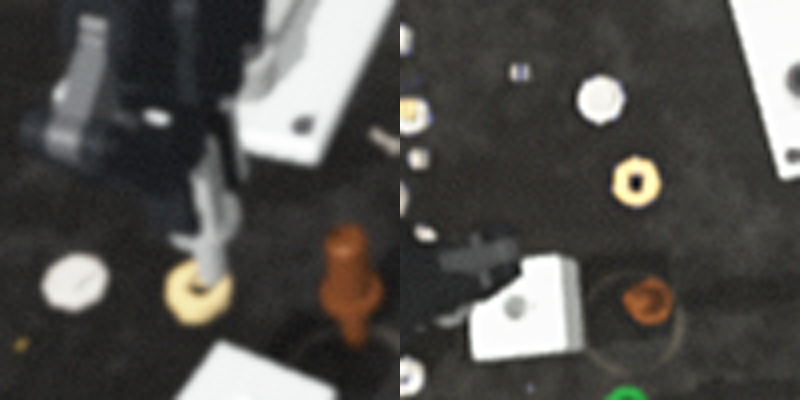

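The pin is held upright in the side half: collar at crop (207,237), tip at (212,282). The top half shows the empty block hole at (116,306).

```bash
python3 - <<'E'
from h import *
C=np.load("cams.npy",allow_pickle=True).item()
print("hole",onz(C["top"],(170+116/4-.4,210+306/4-.4),40))
x,y,z=457.3,215.6,159.3
for d in(-38,-37,-35,-8): print(d,((proj(C["side"],(x,y,z+d))[0]-[183,280])*4+1.5).round(1))
for ox in(-4,4): print(ox,((proj(C["side"],(x+ox*.967,y+ox*.256,z-37))[0]-[183,280])*4+1.5).round(1))
s=st()
print(shares(s["eef_pos"],(616.5,-91,160)))
print("keeper side px",proj(C["side"],(616.5,-91,44)))
E
```

```text
hole [457.31562587 212.92991026  40.        ]
-38 [214.3 278.9]
-37 [214. 277.]
-35 [213.3 273.1]
-8 [203.8 219.6]
-4 [225.1 279.4]
4 [202.9 274.5]
t 10.97 pos [456.5 215.2 158. ] rot [3.141e+00 3.000e-03 2.580e-01] F [-0.   0.5 -1.3] w 14.2 gf 58.8
[ 0.764  3.369 -0.02 ]
keeper side px [[270.93460093 239.21864347]]
```

```bash
python3 -m jog '{"claw":[0,0,0,0,0,0,0,0,0,0,0],"xyz":[[0.064,0.269,0],[0.1,0.4,0],[0.1,0.4,0],[0.1,0.45,0],[0.1,0.45,0],[0.1,0.45,0],[0.1,0.45,0],[0.1,0.5,0],[0,0,0.4],[0,0,0.3],[0,0,0]],"twist":[[0,0,0],[0,0,0],[0,0,0],[0,0,0],[0,0,0],[0,0,0],[0,0,0],[0,0,0],[0,0,0],[0,0,0],[0,0,0]]}'
python3 - <<'E'
from h import *
import cv2
s=st()
im=optics.get_image("side"); i=im["color"][:,:,::-1]
cv2.imwrite("pics/s6.png",i); t=optics.get_image("top")["color"][:,:,::-1]; cv2.imwrite("pics/t6.png",t)
p=s["eef_pos"]; print(shares(p,(616.5,-91,p[2])))
o=np.array([240,200])
for d in(-37,-7): print(d,((proj(im,p+[0,0,d])[0]-o)*8+3.5).round(1))
print("hole",((proj(im,(616.5,-91,44))[0]-o)*8+3.5).round(1))
cv2.imwrite("pics/p6.png",np.hstack([cv2.resize(i[200:275,240:300],(480,600),interpolation=cv2.INTER_CUBIC),cv2.resize(t[150:270,300:364],(320,600),interpolation=cv2.INTER_CUBIC)]))
E
```

```text
clock: 12.35
eef_pos: [614.0, -90.4, 85.1]
tool_rot: [-3.139, 0.009, 0.258]
force: [0.2, -0.6, 0.2]
width: 14.4
gripper_force: 58.9
t 12.35 pos [614.  -90.4  85.1] rot [-3.139  0.009  0.258] F [ 0.2 -0.6  0.2] w 14.4 gf 58.9
[ 0.023  0.013 -0.   ]
-37 [256.7 308.7]
-7 [249.  213.9]
hole [251.  317.2]
```

View pics/p6.png

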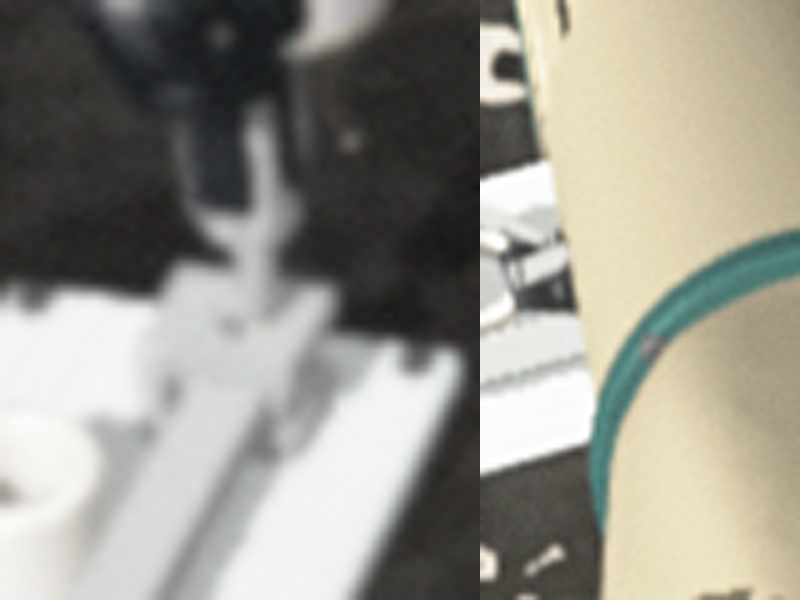

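The pin shank (crop x≈261) sits just above the keeper roof, about 3 mm to the front of the hole (dark spot at 235–250, 320). I'll shift 3 mm back and feel down.

```bash
python3 -m jog '{"claw":[0,0,0,0,0],"xyz":[[0.028,0.008,0],[0,0,0],[0,0,0.04],[0,0,0.04],[0,0,0]],"twist":[[0,0,0],[0,0,0],[0,0,0],[0,0,0],[0,0,0]]}'
```

```text
clock: 13.08
eef_pos: [619.4, -90.7, 80.6]
tool_rot: [-3.141, 0.002, 0.258]
force: [-0.6, 1.6, -0.2]
width: 14.3
gripper_force: 58.8
```

```bash
python3 -m jog '{"claw":[0,0],"xyz":[[0,0,0],[0,0,0]],"twist":[[0,0,0],[0,0,0]]}'; python3 -m jog '{"claw":[0,0],"xyz":[[0,0,0.04],[0,0,0]],"twist":[[0,0,0],[0,0,0]]}'
```

```text
clock: 13.32
eef_pos: [620.0, -90.7, 81.1]
tool_rot: [-3.141, 0.001, 0.258]
force: [0.2, 0.7, -1.4]
width: 14.2
gripper_force: 58.8
clock: 13.58
eef_pos: [619.5, -90.7, 76.6]
tool_rot: [-3.141, 0.002, 0.258]
force: [0.3, 0.5, -1.6]
width: 14.1
gripper_force: 58.9
```

```bash
python3 -m jog '{"claw":[0,0,0],"xyz":[[-0.01,0,0.02],[0,0,0.03],[0,0,0]],"twist":[[0,0,0],[0,0,0],[0,0,0]]}'; python3 -m jog '{"claw":[0,0,0],"xyz":[[0,0,0.04],[0,0,0],[0,0,0]],"twist":[[0,0,0],[0,0,0],[0,0,0]]}'
```

```text
clock: 13.95
eef_pos: [618.7, -91.0, 71.7]
tool_rot: [-3.141, 0.002, 0.258]
force: [-0.1, 0.1, -1.3]
width: 14.0
gripper_force: 58.9
clock: 14.32
eef_pos: [618.9, -90.9, 68.0]
tool_rot: [-3.141, 0.001, 0.258]
force: [-0.3, -0.1, -1.3]
width: 13.8
gripper_force: 58.9
```

```bash
python3 -m jog '{"claw":[0,0,0,0],"xyz":[[0,0,0.04],[0,0,0.04],[0,0,0.04],[0,0,0]],"twist":[[0,0,0],[0,0,0],[0,0,0],[0,0,0]]}'; python3 -m jog '{"claw":[0,0,0],"xyz":[[0,0,0.03],[0,0,0],[0,0,0]],"twist":[[0,0,0],[0,0,0],[0,0,0]]}'
```

```text
clock: 14.82
eef_pos: [618.5, -90.9, 55.5]
tool_rot: [-3.141, 0.002, 0.258]
force: [0.5, -0.2, 0.1]
width: 14.0
gripper_force: 58.9
clock: 15.2
eef_pos: [618.9, -91.0, 53.1]
tool_rot: [-3.141, 0.001, 0.258]
force: [-0.2, -0.3, -0.4]
width: 14.1
gripper_force: 58.9
```

```bash
python3 -m jog '{"claw":[0,0],"xyz":[[0,0,0.015],[0,0,0]],"twist":[[0,0,0],[0,0,0]]}'; python3 -m jog '{"claw":[0,0],"xyz":[[0,0,0.01],[0,0,0]],"twist":[[0,0,0],[0,0,0]]}'
```

```text
clock: 15.45
eef_pos: [619.1, -90.9, 52.3]
tool_rot: [3.141, 0.001, 0.258]
force: [-0.9, 1.5, 5.2]
width: 14.4
gripper_force: 59.5
clock: 15.7
eef_pos: [619.1, -91.0, 52.2]
tool_rot: [3.141, 0.0, 0.258]
force: [-2.9, 1.4, 11.8]
width: 14.0
gripper_force: 60.4
```

The collar is seated: force rises at TCP z 52, as computed. Now I release.

```bash
python3 -m jog '{"claw":[0,0.5,0.5,0.5,0.5],"xyz":[[0,0,-0.015],[0,0,0],[0,0,0],[0,0,0],[0,0,0]],"twist":[[0,0,0],[0,0,0],[0,0,0],[0,0,0],[0,0,0]]}'; python3 -m jog '{"claw":[0.5,0.5,0.5,0.5,0.5,0.5,0.5,0.5],"xyz":[[0,0,-0.1],[0,0,-0.3],[0,0,-0.5],[0,0,-0.5],[-0.5,0.3,0],[-0.5,0.3,0],[-0.4,0.4,0],[0,0,0]],"twist":[[0,0,0],[0,0,0],[0,0,0],[0,0,0],[0,0,0],[0,0,0],[0,0,0],[0,0,0]]}'
python3 - <<'E'
from h import *
import cv2
s=st()
i=[optics.get_image(n)["color"][:,:,::-1] for n in("side","top")]
f=lambda i:cv2.resize(i,(400,500),interpolation=cv2.INTER_CUBIC)
cv2.imwrite("pics/p7.png",np.hstack([f(i[0][200:325,210:310]),f(i[1][165:290,265:365])]))
E
```

```text
clock: 16.32
eef_pos: [618.8, -90.9, 51.9]
tool_rot: [-3.141, 0.001, 0.258]
force: [-0.1, 0.2, 0.2]
width: 42.6
gripper_force: 0.0
clock: 17.32
eef_pos: [505.8, -229.2, 192.8]
tool_rot: [3.139, 0.004, 0.249]
force: [0.3, -0.2, 0.3]
width: 43.0
gripper_force: 0.0
t 17.32 pos [ 505.8 -229.2  192.8] rot [3.139 0.004 0.249] F [ 0.3 -0.2  0.3] w 43.0 gf 0.0
```

View pics/p7.png

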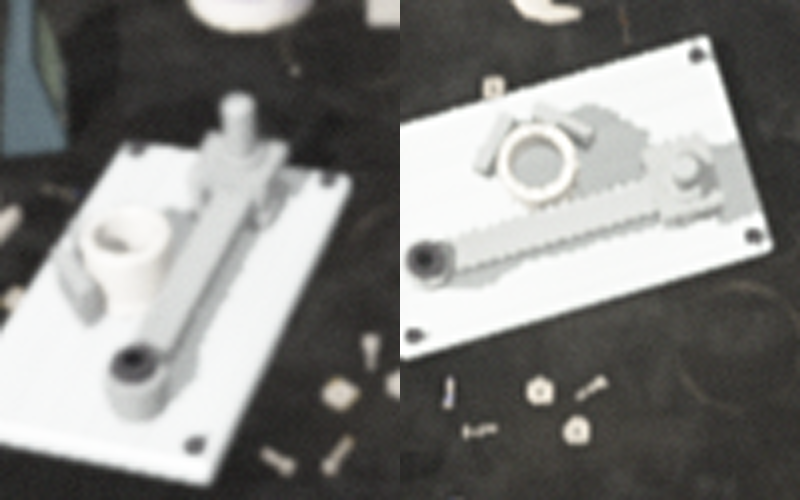

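The pin stands upright in the keeper (side crop (238,130), top crop (688,170)) with its collar down. The bar is shut, the bush is in its nest at (537,165), and the arm is clear.

```bash
python3 -c "
from cell import order
print(order.finish_job())"
```

```text
the job is handed in; nothing more can be done
None
```

The job is handed in at about 17.5 s: the last pictures show the gate bar shut in its keeper, the pin upright with its collar on the keeper and the bush standing in its nest, with the arm clear; no verdict was returned.

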